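Snap a lino block board onto the carving jig

ROBOT

A 7-joint arm with a two-finger parallel gripper is mounted at the origin on the work surface. World frame = base frame: x ahead of the robot, y to its left, z up, the work surface at z = 0. Lengths are in m, angles in degrees, forces in N, time in s.
With the tool pointing down it reaches from about 0.375 to 0.925 m from the base axis. Payload 3.1 kg.
Tool frame: the origin (TCP) lies between the finger pads; the fingertips stand 25 mm ahead of it and the grasp point (between the pads) lies 6 mm ahead of it; z points along the fingers, y is the line along which they close (so a half turn about z gives the same grasp; the last joint's range is limited). The gripper opens to 85 mm and grips with 20 to 120 N. Pads are 22 mm wide; open, the fingers measure 114 mm over their backs; the gripper's body (76 mm by 85 mm) begins 54 mm behind the grasp point. The pads swing forward as they close: fully open they stand 13 mm farther back than shut.
Start: joints at [70.141, 21.939, 2.515, 91.553, -1.026, 66.532, -2.859], TCP at [0.16, -0.63, 0.256] pointing down, gripper open.
Joint ranges: [-149.38, 149.38], [-23.57, 123.04], [-84.95, 90], [0, 143.3], [-89.99, 269.99], [3.08, 112.72], [-163.45, 163.45]. Speed limits (degrees/s): [159.86, 159.86, 180, 180, 180, 180, 180].

INTERFACE

Orientations are given as [roll, pitch, yaw] about the fixed x, y, z axes, in that order (R = Rz(yaw) Ry(pitch) Rx(roll)).
In Python, from plant import arm, imaging gives the robot as it stands.
- The arm moves only by the tool apply_moves, never from a script. Its argument "motion" is a list of rows, each an object of numbers: "x", "y", "z": the shift along the tool's x, y, z in m; "wx", "wy", "wz": the turn, a rotation vector about the tool's x, y, z in units of 5 degrees (1.0 is 5 degrees); "hand": the opening, from 0 (shut) to 1 (fully open). A call has 1 to 12 rows; each row shifts and turns the commanded pose from where the row before left it, along the tool's axes as they then stand; what a row does not reach is not made up. A row lasts 1/8 s, in which the tool goes at most 62.5 mm and 10.7 degrees, less where a joint would pass 70% of its speed; a pose out of reach is approached as far as the arm can. A call is refused whole if a number of a shift passes 0.0625 or a number of a turn 1, either way. A call with a gripper value outside its range is refused whole. The fingers move at their own pace and stop on an object; "squeeze" is the grip in N (left out, the last holds). Time passes only in rows, so rows that do not move let the fingers close. It gives the time, the measured TCP pose, the force, the opening and the grip force at its end, in the units of the state.
- arm.read_state(): the state, without advancing time (a new reading comes with each control period).
- imaging.capture(name): name is "scene" or "top"; returns a dict with "frame" (420x560x3 uint8, red, green, blue), "fx", "fy", "cx", "cy" (pixels), "R" (3x3) and "t" (3): a world point X has camera coordinates R X + t. Camera axes: x right, y down, z forward; pixel columns grow to the right and rows downward; lengths in m; the calibration is good to about 2 mm. A picture is of the moment at which its call begins. There is no depth.
- arm.close_job(): hands the job in; it is judged then, once.
Trained networks look in a picture, given as the dict that the camera call returned (one of the last four; its "shot" number tells which), for a name from the list of things; names that differ only in an ending like _2 or _b are one class to them, and where a whole thing is asked for, a point or a joint stands for the part that bears it (a point fixed in the world has none). Each returns a list of dicts, best first, with "p" (0 to 1); they miss things now and then, are a little off and sometimes report something else, mostly with a low value. They report only what shows in the picture. A call takes as long as a camera call. They do not tell look-alikes from the thing itself.
- imaging.look_for(picture, label): "box" ([left, top, width, height] as shares, 0 to 1, of the picture: columns of its width, rows of its height, round what is visible of it).
- imaging.masks_of(picture, label): "region" (420x560 bool, what is visible of it) and "box" ([left, top, width, height] as shares, 0 to 1, of the picture: columns of its width, rows of its height, round what is visible of it).
The state is a dict: "time": time; "qpos": joint angles; "qd": joint speeds; "joint_torque": joint torques, N m; "position": TCP position; "ee_rot": TCP orientation; "force": force on the tool from outside, world axes, zero at the start; "moment": the same for the moment, N m; "width": opening from 0.0 (shut) to 1.0 (fully open); "finger_force": force on a finger pad.
Only numpy, scipy, OpenCV 4.12 (cv2) and the standard library are available. Lean on these libraries where they do the work, as an engineer would, in place of code of your own. Each camera call takes 0.05 s, during which the arm holds its last target. There are 200 camera calls.

TASK

Pick up the board that carries the lino block and fit it on the carving jig: each of its four holes over the matching stud, then press it down evenly, first the pair of studs at one end (either) and then the pair at the other, until all four have clicked through and the board sits fully home and flat on every stud. Keep the board roughly level throughout, never press with more than about 30 N, leave the other things on the table where they are, and let go at the end.

Things in the scene. Friction and masses are not known exactly. Their poses are not given: they have to be found in the camera images.
- board: Loose brown wooden board 170 x 120 x 6 mm (x, y, z), about 0.2 kg, lying flat. Origin: centre of its underside, z up. Glued centrally on top: a lino-faced block 100 x 56 x 14 mm (x, y, z), top 20 mm above the underside; grip it across its 56 mm. Four 13 mm through holes: 84 mm apart at the -x end, 64 mm apart at the +x end, so it fits only one way round.
- jig: Carving jig fixed to the table: plywood base 230 x 170 x 12 mm, and above it on coil springs an aluminium plate 210 x 150 mm, top at 36 mm, with four studs placed like the board's holes (84 mm apart at -x, 64 mm at +x). Origin: centre of the base's underside, x along the 230 mm. Pressed, the plate sinks level on its springs, several mm to 14 mm at most; it must be felt. Pushes over 30 N harm it.
- wide_end (a point): Place to press with closed fingers: top face of the bare board at (-68, 0) mm, 6 mm above the underside, midway between the two holes 84 mm apart; axes as the board's. About 30 x 30 mm is free here between block and studs. Pressing here clicks both studs of this end, with about 19 N (16 to 22) in all.
- narrow_end (a point): The same place to press at (+68, 0) mm, midway between the two holes 64 mm apart. Pressing close to one single stud while none has clicked tips the oppopoint corner up; pressing all four at once in the middle takes some 37 N, too much.
- stud_rest (a point): Point on the jig's vertical axis 14 mm above the shoulders (62 mm above the table): where the board's origin is when the board lies on the studs unclicked. Clicked home, its origin is 48 mm above the table, on the jig's axis, with the jig's yaw. Axes as the jig's.
- hole0 (a point): Centre of the board's hole at (-70, +42) mm, at the underside of the board; axes as the board's. It belongs on stud0.
- stud0 (a point): Centre of the top of the shoulder of the jig's stud at (-70, +42) mm, 48 mm above the table when unloaded; axes as the jig's. Each stud: a dark shoulder 18 mm in diameter; above it a 10 mm pin, tapering to a 4 mm tip 21 mm above the shoulder.
- hole1 (a point): Centre of the board's hole at (-70, -42) mm, at the underside of the board; axes as the board's. It belongs on stud1.
- stud1 (a point): Centre of the top of the shoulder of the jig's stud at (-70, -42) mm, 48 mm above the table when unloaded; axes as the jig's. Each pin has two sprung steel balls, on its -x and +x sides, 10 mm above the shoulder, 17 mm across in all; a board laid on rests on them, its underside 14 mm above the shoulders.
- hole2 (a point): Centre of the board's hole at (+70, +32) mm, at the underside of the board; axes as the board's. It belongs on stud2.
- stud2 (a point): Centre of the top of the shoulder of the jig's stud at (+70, +32) mm, 48 mm above the table when unloaded; axes as the jig's. Pressed with roughly 9 N per stud, the balls give way, the hole passes over them and they spring out above the board and hold it.
- hole3 (a point): Centre of the board's hole at (+70, -32) mm, at the underside of the board; axes as the board's. It belongs on stud3.
- stud3 (a point): Centre of the top of the shoulder of the jig's stud at (+70, -32) mm, 48 mm above the table when unloaded; axes as the jig's. The force drops as a stud clicks and rises sharply when the board meets the shoulder.
- ink_jar: Bystander: glass ink jar with a black cap, 66 mm in diameter, 65 mm high; origin at the centre of its underside.
- brayer: Bystander: ink roller lying down, roller 38 x 80 mm across y at the origin (centre of the roller, on the table), wooden handle reaching 150 mm to its -x.
- gouge: Bystander: carving gouge, wooden handle 100 mm long with a steel blade to its +x, 150 mm in all, 18 mm high; origin under it, near the handle's front.
Mind the look-alikes: they are no part of the job. What is meant by the board is not white, and is the larger of those in its own colour.

How it is judged (in metres and radians):
On the way:
1. both studs of one end have clicked through (within 3 mm of home) while both of the other end are still at least 6 mm up ((((z of hole0 in the frame of stud0 below 0.003 m and horizontal distance between hole0 and stud0 below 0.004 m) and (z of hole1 in the frame of stud1 below 0.003 m and horizontal distance between hole1 and stud1 below 0.004 m) and z of hole2 in the frame of stud2 above 0.006 m and z of hole3 in the frame of stud3 above 0.006 m) or (z of hole0 in the frame of stud0 above 0.006 m and z of hole1 in the frame of stud1 above 0.006 m and (z of hole2 in the frame of stud2 below 0.003 m and horizontal distance between hole2 and stud2 below 0.004 m) and (z of hole3 in the frame of stud3 below 0.003 m and horizontal distance between hole3 and stud3 below 0.004 m)))), for 0.1 s.
At the end, for the whole second after the job is handed in: Every hole of the board lies within 3 mm sideways and 2 mm in height of its stud's shoulder, so all four studs have clicked through and the board sits flat on all four shoulders, at rest (horizontal distance between hole0 and stud0 below 0.003 m and z of hole0 in the frame of stud0 between -0.002 and 0.002 m and horizontal distance between hole1 and stud1 below 0.003 m and z of hole1 in the frame of stud1 between -0.002 and 0.002 m and horizontal distance between hole2 and stud2 below 0.003 m and z of hole2 in the frame of stud2 between -0.002 and 0.002 m and horizontal distance between hole3 and stud3 below 0.003 m and z of hole3 in the frame of stud3 between -0.002 and 0.002 m and linear speed of board below 0.02 m/s); the robot touches nothing.
It fails at once if the fingers press on the board's bare ends with more than 35 N (contact force between the fingers and board above 35 N and (x of the grasp point in the frame of board above 0.056 m or x of the grasp point in the frame of board below -0.056 m)).
It fails at once if the board is rammed onto the jig: their contact forces, the squeeze of all the balls included, add up to more than 75 N (contact force between board and jig above 75 N).
It fails at once if the board tilts more than 20 degrees (angle between board's own z axis and vertical above 0.35 rad).
It fails at once if ink jar, brayer or gouge moved more than 20 mm (distance of any of ink_jar, brayer, gouge from where it was at the start of the episode above 0.02 m).
It also fails if it takes over 51 s, if anything falls off the work surface, if the arm or the gripper's body presses on something with over 40 N, if the wrist force passes 120 N, or if a joint passes its speed limit or range.

## Working session

There is one attempt and no reset: what is moved stays moved. The work goes in short steps, Python scripts to look and compute and a tool call to move; the robot and the scene stay as the last step left them, time stands still between calls to the robot, and variables do not carry over. Pictures are saved under pics/ and viewed, at most 10 in all, crops included, and the job is handed in when it is done.

Besides the shell and the picture viewer there is one more tool, called after "Request:" as name(argument=value, ...), one argument or row to a line, values as JSON. apply_moves: Moves the arm, as the interface text tells. Its arguments: {"type":"object","properties":{"motion":{"type":"array","items":{"type":"object","properties":{"x":{"type":"number"},"y":{"type":"number"},"z":{"type":"number"},"wx":{"type":"number"},"wy":{"type":"number"},"wz":{"type":"number"},"hand":{"type":"number"}}}},"squeeze":{"type":"number"}},"required":["motion"]}

```bash
mkdir -p pics; ls; cat > h.py <<'E'
import numpy as np,cv2
from plant import arm,imaging
def save(p,n,crop=None,s=1):
    f=p["frame"][:,:,::-1]
    if crop: a,b,c,d=crop; f=f[b:d,a:c]
    cv2.imwrite("pics/"+n,cv2.resize(f,None,fx=s,fy=s,interpolation=cv2.INTER_CUBIC))
def proj(p,X):
    c=np.asarray(X)@np.array(p["R"]).T+p["t"]
    return np.stack([p["fx"]*c[...,0]/c[...,2]+p["cx"],p["fy"]*c[...,1]/c[...,2]+p["cy"]],-1)
def back(p,uv,z):
    R=np.array(p["R"]);o=-R.T@p["t"]
    d=R.T@np.array([(uv[0]-p["cx"])/p["fx"],(uv[1]-p["cy"])/p["fy"],1])
    return o+d*(z-o[2])/d[2]
E
python3 - <<'E'
from h import *
print(arm.read_state())
P={n:imaging.capture(n) for n in("scene","top")}
for n,p in P.items():
    save(p,n+"0.png")
    print(n,p["fx"],p["cx"],p["cy"],np.round(p["R"],3).tolist(),np.round(p["t"],3))
    for l in("board","jig","ink_jar","brayer","gouge"):
        print(l,[(round(d["p"],2),np.round(np.array(d["box"])*[560,420,560,420]).tolist()) for d in imaging.look_for(p,l)])
cv2.imwrite("pics/both.png",cv2.resize(np.vstack([p["frame"][:,:,::-1] for p in P.values()]),None,fx=.7,fy=.7))
E
```

```text
pics
{'time': 0.0, 'qpos': array([70.14132514, 21.99231564,  2.51110503, 91.6487912 , -1.02533608,
       66.53155942, -2.85886311]), 'qd': array([ 0.0045976 ,  0.03556215,  0.04385286,  0.02475984, -0.03860918,
       -0.02107302, -0.02439828]), 'joint_torque': array([-3.22107262e-04, -4.33465004e+01,  1.02437384e+00, -2.49512690e+01,
        1.05272731e-02,  1.14535686e-02,  4.89575612e-06]), 'position': array([ 0.15984165, -0.62913771,  0.2548852 ]), 'ee_rot': array([-1.79850034e+02,  8.15704701e-03,  1.42603957e+01]), 'force': array([ 0.9378421 , -1.02536836,  0.66665862]), 'moment': array([ 0.02074346, -0.01840632,  0.06149434]), 'finger_force': 0.0, 'width': 1.0011112528650419}
scene 427.99504582459974 282.59120894896466 207.2996080299888 [[-0.527, 0.849, -0.021], [0.553, 0.324, -0.767], [-0.645, -0.416, -0.641]] [ 0.297 -0.243  1.465]
board [(0.93, [251.0, 147.0, 50.0, 36.0]), (0.86, [193.0, 183.0, 72.0, 46.0])]
jig [(0.71, [318.0, 215.0, 86.0, 89.0]), (0.34, [317.0, 216.0, 86.0, 75.0])]
ink_jar [(0.86, [427.0, 278.0, 39.0, 38.0]), (0.51, [196.0, 184.0, 67.0, 42.0]), (0.41, [322.0, 218.0, 81.0, 74.0])]
brayer [(0.91, [112.0, 168.0, 61.0, 36.0])]
gouge [(0.7, [192.0, 182.0, 76.0, 49.0]), (0.56, [214.0, 280.0, 36.0, 34.0])]
top 493.51937766077236 286.5718620556652 214.12106691842297 [[0.008, -1.0, 0.013], [-0.996, -0.009, -0.088], [0.088, -0.012, -0.996]] [-0.018  0.541  1.415]
board [(0.94, [332.0, 118.0, 50.0, 43.0]), (0.73, [317.0, 184.0, 63.0, 65.0]), (0.69, [319.0, 265.0, 57.0, 63.0])]
jig [(0.74, [173.0, 173.0, 75.0, 86.0])]
ink_jar [(0.44, [180.0, 172.0, 65.0, 80.0])]
brayer [(0.57, [412.0, 167.0, 41.0, 52.0])]
gouge [(0.72, [272.0, 112.0, 10.0, 47.0]), (0.55, [172.0, 171.0, 76.0, 85.0])]
```

View pics/both.png

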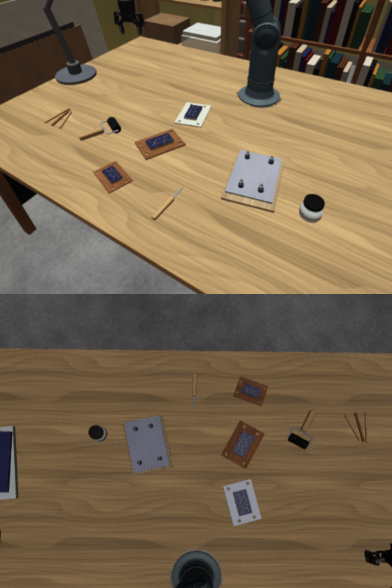

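The brown candidates in the top view are (357,140), the smaller board, and (348,216), the larger one. The one at (347,296) is white. (348,216) fits the description, being brown and the largest of its colour. I'll confirm it in an enlarged crop.

```bash
python3 - <<'E'
from h import *
P={n:imaging.capture(n) for n in("scene","top")}
def crop(p,a,b,w,h,s): return cv2.resize(p["frame"][b:b+h,a:a+w,::-1],None,fx=s,fy=s,interpolation=cv2.INTER_CUBIC)
t,s=P["top"],P["scene"]
A=np.hstack([crop(t,310,110,80,150,4)[:, :],crop(t,165,165,100,100,4)[:400].copy() if 0 else cv2.copyMakeBorder(crop(t,165,165,95,100,4),0,200,0,0,cv2.BORDER_CONSTANT)])
cv2.imwrite("pics/c1.png",A)
B=np.hstack([crop(s,185,165,95,100,4),crop(s,310,210,100,100,4)])
cv2.imwrite("pics/c2.png",B)
for n,p in P.items():
  for l in("board","jig"):
    for d in imaging.masks_of(p,l):
      m=d["region"].astype(np.uint8); c=max(cv2.findContours(m,0,1)[0],key=cv2.contourArea)
      z=.006 if l=="board" else .036
      X=np.array([back(p,q[0],z)[:2] for q in c],np.float32)
      print(n,l,round(d["p"],2),m.sum(),cv2.minAreaRect(c)[0],[np.round(v,4) for v in cv2.minAreaRect(X*1)])
E
```

```text
scene board 0.91 1458 (160.83822631835938, 251.89706420898438) [array([ 0.7758, -0.2242]), array([0.1373, 0.0943]), np.float64(70.2302)]
scene board 0.89 1758 (228.2338409423828, 205.15896606445312) [array([ 0.545 , -0.1897]), array([0.1269, 0.1715]), np.float64(62.0208)]
scene board 0.76 1252 (274.5495300292969, 163.50494384765625) [array([ 0.3036, -0.1864]), array([0.1862, 0.123 ]), np.float64(14.1748)]
scene jig 0.83 5615 (362.0588684082031, 256.7647399902344) [array([0.5567, 0.217 ]), array([0.2518, 0.1662]), np.float64(12.2582)]
top board 0.88 2379 (345.58160400390625, 297.610107421875) [array([ 0.3005, -0.1873]), array([0.1719, 0.1221]), np.float64(14.6277)]
top board 0.83 1245 (357.716796875, 138.9713134765625) [array([ 0.7711, -0.2248]), array([0.1284, 0.0924]), np.float64(71.2243)]
top board 0.65 2214 (346.6745300292969, 214.98585510253906) [array([ 0.5423, -0.191 ]), array([0.1201, 0.17  ]), np.float64(61.3802)]
top jig 0.64 4527 (210.25003051757812, 215.25) [array([0.5356, 0.2072]), array([0.2259, 0.1675]), np.float64(12.1958)]
```

View pics/c1.png

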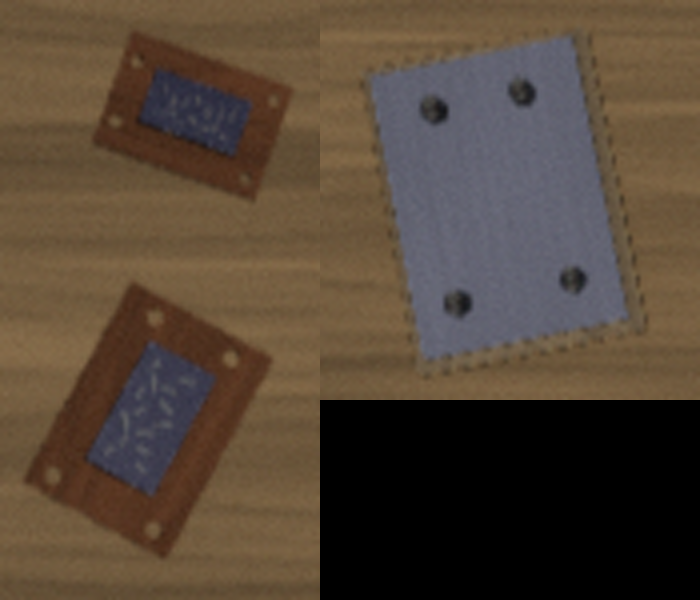

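View pics/c2.png

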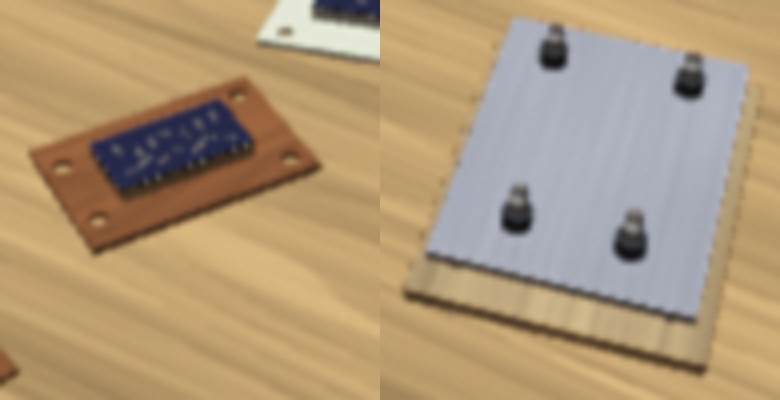

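Confirmed: the crop shows the board at (348,216) is the larger brown one, with its narrow end pointing away from the robot and towards -y. The jig's narrow stud pair also points away from the robot. Next I'll fit precise poses.

```bash
cat > fit.py <<'E'
from h import *
from scipy.optimize import least_squares
def rot(a): return np.array([[np.cos(a),-np.sin(a)],[np.sin(a),np.cos(a)]])
def world(q,xy,z):
    xy=np.atleast_2d(xy); w=xy@rot(q[2]).T+q[:2]; return np.c_[w,np.full(len(w),z)]
def blob(m,seed):
    m=cv2.morphologyEx(m.astype(np.uint8),cv2.MORPH_OPEN,np.ones((3,3)))
    c=[c for c in cv2.findContours(m,0,1)[0] if cv2.pointPolygonTest(c,seed,False)>=0 or cv2.contourArea(c)>0]
    return max(c,key=lambda c:cv2.contourArea(c)if cv2.pointPolygonTest(c,seed,False)>=0 else 0)
def quad(c,guess):
    # fit lines to contour points near each guessed edge; return corners
    c=c[:,0].astype(float);L=[]
    n=len(guess)
    for i in range(n):
        a,b=guess[i],guess[(i+1)%n];u=(b-a)/np.linalg.norm(b-a);d=c-a
        s=d@u/np.linalg.norm(b-a);e=abs(d[:,0]*u[1]-d[:,1]*u[0])
        k=(s>.1)&(s<.9)&(e<5)
        vx,vy,x0,y0=cv2.fitLine(c[k].astype(np.float32),cv2.DIST_HUBER,0,.01,.01).ravel()
        L.append(np.cross([x0,y0,1],[x0+vx,y0+vy,1]))
    P=[np.cross(L[i-1],L[i]) for i in range(n)]
    return np.array([p[:2]/p[2] for p in P])
def rect(a,b): return np.array([[-a,-b],[a,-b],[a,b],[-a,b]])/2
E
python3 - <<'E'
from fit import *
P={n:imaging.capture(n) for n in("scene","top")}
g={"board":np.array([.5435,-.1905,np.radians(-28.4)]),"jig":np.array([.537,.207,np.radians(12.2)])}
spec={"board":(rect(.17,.12),.006),"jig":(rect(.21,.15),.036)}
C={}
for n,p in P.items():
    f=cv2.GaussianBlur(p["frame"],(3,3),0).astype(float)
    for l,(r,z) in spec.items():
        q=g[l]; gg=proj(p,world(q,r,z)); ctr=tuple(proj(p,world(q,[[0,0]],z))[0])
        if l=="jig": m=(f[...,2]-f[...,0]>-8)
        else:
            m0=np.zeros(f.shape[:2],np.uint8);c0=proj(p,world(q,r*1.15,z));cv2.fillConvexPoly(m0,c0.astype(np.int32),1)
            v=f[...,1]; m1=np.zeros_like(m0);cv2.fillConvexPoly(m1,(gg).astype(np.int32),1)
            bg=np.median(v[(m0==1)&(m1==0)]);fg=np.median(v[m1==1]);m=(v<(bg+fg)/2)&(m0==1)
            m=cv2.morphologyEx(m.astype(np.uint8),cv2.MORPH_CLOSE,np.ones((5,5)))
        c=blob(m,ctr); 
        k=quad(c,gg); C[n,l]=k
        s=least_squares(lambda x:(proj(p,world(x,r,z))-k).ravel(),q)
        s4=least_squares(lambda x:(proj(p,world(x,r,x[3]))-k).ravel(),np.r_[q,z])
        print(n,l,cv2.contourArea(c),np.round(s.x,4),np.degrees(s.x[2]).round(2),"rms px",np.sqrt(np.mean(s.fun**2)).round(2),"z?",s4.x[3].round(3))
for l,(r,z) in spec.items():
    s=least_squares(lambda x:np.r_[tuple((proj(P[n],world(x,r,x[3]))-C[n,l]).ravel() for n in P)],np.r_[g[l],z])
    print("both",l,np.round(s.x,4),np.degrees(s.x[2]).round(2),np.sqrt(np.mean(s.fun**2)).round(2))
    q=s.x
    if l=="jig":
      st=np.array([[-70,42],[-70,-42],[70,32],[70,-32]])/1e3
      for n,p in P.items():
        im=p["frame"].astype(float).sum(2)
        for x in st:
          u=proj(p,world(q,x,.048))[0];a,b=np.round(u).astype(int)
          w=np.clip(330-im[b-7:b+8,a-7:a+8],0,None);yy,xx=np.mgrid[b-7:b+8,a-7:a+8]
          print(n,"stud pred",u.round(1),"dark",(w*xx).sum()/w.sum(),(w*yy).sum()/w.sum())
E
```

```text
scene board 1686.0 [ 0.5459 -0.1886 -0.4913] -28.15 rms px 0.34 z? 0.0
scene jig 3929.0 [0.54   0.2106 0.2135] 12.23 rms px 0.88 z? 0.016
top board 2261.5 [ 0.5432 -0.1908 -0.5009] -28.7 rms px 0.35 z? -0.01
top jig 3597.0 [0.5386 0.2108 0.2138] 12.25 rms px 0.69 z? 0.004
both board [ 0.5433 -0.1912 -0.4971  0.0028] -28.48 0.32
both jig [0.5383 0.2104 0.2134 0.0334] 12.23 0.73
scene stud pred [387.3 228.7] dark 386.93273542600895 230.62959641255605
scene stud pred [353.2 221.5] dark 352.9802828392711 223.36823497416373
scene stud pred [372.6 268.9] dark 372.20911327414694 270.96352551074983
scene stud pred [344. 262.] dark 343.85898915301175 264.15831987075927
top stud pred [198.8 240.6] dark 199.53691896338955 240.79031262854792
top stud pred [227.8 234.6] dark 227.88790501106863 234.8326625075468
top stud pred [193.  192.1] dark 193.07923120590382 192.01208336712352
top stud pred [214.9 187.6] dark 215.22020799542028 187.7469707089018
```

```bash
cat > go.py <<'E'
import sys
from h import *
from scipy.spatial.transform import Rotation as Ro
# usage: go.py x y z yaw ; prints total shift in tool axes (after turning) and turn in units
def go(x,y,z,yaw):
    s=arm.read_state();R=Ro.from_euler("xyz",s["ee_rot"],degrees=True)
    T=Ro.from_euler("xyz",[180,0,yaw],degrees=True)
    print("t",round(s["time"],2),"pos",s["position"].round(4),"rot",s["ee_rot"].round(2),"F",s["force"].round(2),"w",round(s["width"],3),"ff",round(s["finger_force"],1))
    d=np.array([x,y,z])-s["position"]
    print("shift tool (final axes)",T.inv().apply(d).round(4),"now axes",R.inv().apply(d).round(4),"turn",((R.inv()*T).as_rotvec(degrees=True)/5).round(3))
if __name__=="__main__": go(*map(float,sys.argv[1:]))
E
python3 go.py .5435 -.1908 .12 -28.5
```

```text
t 1.0 pos [ 0.1601 -0.63    0.2563] rot [-180.     -0.     14.26] F [ 0.41 -0.5   0.19] w 0.996 ff 0.0
shift tool (final axes) [ 0.1274 -0.5689  0.1363] now axes [ 0.4798 -0.3312  0.1363] turn [-0.    -0.     8.551]
```

Request:
apply_moves(
  motion=[
    {"wz": 0.95},
    {"wz": 0.95},
    {"wz": 0.95},
    {"wz": 0.95},
    {"wz": 0.95},
    {"wz": 0.95},
    {"wz": 0.95},
    {"wz": 0.95},
    {"wz": 0.95},
  ],
)

```text
invalid input
```

```bash
python3 go.py .5435 -.1908 .12 -28.5
```

```text
t 1.0 pos [ 0.1601 -0.63    0.2563] rot [-180.     -0.     14.26] F [ 0.41 -0.5   0.19] w 0.996 ff 0.0
shift tool (final axes) [ 0.1274 -0.5689  0.1363] now axes [ 0.4798 -0.3312  0.1363] turn [-0.    -0.     8.551]
```

Request:
apply_moves(
  motion=[
    {"x": 0, "y": 0, "z": 0, "wx": 0, "wy": 0, "wz": 0.95, "hand": 1},
  ],
)

```text
time: 1.12
position: [0.1601, -0.63, 0.2562]
ee_rot: [-180.0, -0.0, 9.4]
force: [-0.6, -0.2, 1.1]
width: 0.995
finger_force: 0.0
```

All keys are needed.

Request:
apply_moves(
  motion=[
    {"x": 0, "y": 0, "z": 0, "wx": 0, "wy": 0, "wz": 0.95, "hand": 1},
    {"x": 0, "y": 0, "z": 0, "wx": 0, "wy": 0, "wz": 0.95, "hand": 1},
    {"x": 0, "y": 0, "z": 0, "wx": 0, "wy": 0, "wz": 0.95, "hand": 1},
    {"x": 0, "y": 0, "z": 0, "wx": 0, "wy": 0, "wz": 0.95, "hand": 1},
    {"x": 0, "y": 0, "z": 0, "wx": 0, "wy": 0, "wz": 0.95, "hand": 1},
    {"x": 0, "y": 0, "z": 0, "wx": 0, "wy": 0, "wz": 0.95, "hand": 1},
    {"x": 0, "y": 0, "z": 0, "wx": 0, "wy": 0, "wz": 0.95, "hand": 1},
    {"x": 0, "y": 0, "z": 0, "wx": 0, "wy": 0, "wz": 0.95, "hand": 1},
  ],
)

```text
time: 2.12
position: [0.1601, -0.63, 0.2563]
ee_rot: [-180.0, -0.0, -28.6]
force: [0.2, 0.2, -0.6]
width: 1.0
finger_force: 0.0
```

Request:
apply_moves(
  motion=[
    {"x": 0.0116, "y": -0.0517, "z": 0.0, "wx": 0, "wy": 0, "wz": 0, "hand": 1},
    {"x": 0.0116, "y": -0.0517, "z": 0.0, "wx": 0, "wy": 0, "wz": 0, "hand": 1},
    {"x": 0.0116, "y": -0.0517, "z": 0.0, "wx": 0, "wy": 0, "wz": 0, "hand": 1},
    {"x": 0.0116, "y": -0.0517, "z": 0.0, "wx": 0, "wy": 0, "wz": 0, "hand": 1},
    {"x": 0.0116, "y": -0.0517, "z": 0.0, "wx": 0, "wy": 0, "wz": 0, "hand": 1},
    {"x": 0.0116, "y": -0.0517, "z": 0.02, "wx": 0, "wy": 0, "wz": 0, "hand": 1},
    {"x": 0.0116, "y": -0.0517, "z": 0.02, "wx": 0, "wy": 0, "wz": 0, "hand": 1},
    {"x": 0.0116, "y": -0.0517, "z": 0.03, "wx": 0, "wy": 0, "wz": 0, "hand": 1},
    {"x": 0.0116, "y": -0.0517, "z": 0.03, "wx": 0, "wy": 0, "wz": 0, "hand": 1},
    {"x": 0.0116, "y": -0.0517, "z": 0.036, "wx": 0, "wy": 0, "wz": 0, "hand": 1},
    {"x": 0.0116, "y": -0.0517, "z": 0.0, "wx": 0, "wy": 0, "wz": 0, "hand": 1},
    {"x": 0, "y": 0, "z": 0, "wx": 0, "wy": 0, "wz": 0, "hand": 1},
  ],
)

```text
time: 3.62
position: [0.5466, -0.1853, 0.1211]
ee_rot: [-179.7, -0.0, -27.9]
force: [-0.4, -0.3, 0.8]
width: 0.997
finger_force: 0.0
```

```bash
python3 go.py .5435 -.1908 .030 -28.5
```

```text
t 3.62 pos [ 0.5466 -0.1853  0.1211] rot [-1.7975e+02 -4.0000e-02 -2.7910e+01] F [-0.4  -0.26  0.79] w 0.997 ff 0.0
shift tool (final axes) [-0.0001  0.0063  0.0911] now axes [-0.0002  0.0067  0.0911] turn [-0.051 -0.008  0.119]
```

Request:
apply_moves(
  motion=[
    {"x": 0, "y": 0, "z": 0.04, "wx": 0, "wy": 0, "wz": 0, "hand": 1},
    {"x": 0, "y": 0, "z": 0.03, "wx": 0, "wy": 0, "wz": 0, "hand": 1},
    {"x": 0, "y": 0, "z": 0, "wx": 0, "wy": 0, "wz": 0, "hand": 1},
    {"x": 0, "y": 0, "z": 0, "wx": 0, "wy": 0, "wz": 0, "hand": 1},
  ],
)

```text
time: 4.12
position: [0.5433, -0.193, 0.0523]
ee_rot: [-180.0, -0.1, -28.6]
force: [0.6, 0.8, -0.7]
width: 0.999
finger_force: 0.0
```

```bash
python3 go.py .5435 -.1908 .030 -28.5
```

```text
t 4.12 pos [ 0.5433 -0.193   0.0523] rot [-1.800e+02 -1.100e-01 -2.855e+01] F [ 0.61  0.78 -0.72] w 0.999 ff 0.0
shift tool (final axes) [-0.0009 -0.002   0.0223] now axes [-0.0009 -0.002   0.0223] turn [-0.    -0.021 -0.01 ]
```

Request:
apply_moves(
  motion=[
    {"x": 0, "y": 0, "z": 0.01, "wx": 0, "wy": 0, "wz": 0, "hand": 1},
    {"x": 0, "y": 0, "z": 0.01, "wx": 0, "wy": 0, "wz": 0, "hand": 1},
    {"x": 0, "y": 0, "z": 0, "wx": 0, "wy": 0, "wz": 0, "hand": 1},
    {"x": 0, "y": 0, "z": 0, "wx": 0, "wy": 0, "wz": 0, "hand": 1},
    {"x": 0, "y": 0, "z": 0, "wx": 0, "wy": 0, "wz": 0, "hand": 1},
  ],
)

```text
time: 4.75
position: [0.5429, -0.1921, 0.0314]
ee_rot: [-180.0, -0.0, -28.5]
force: [0.4, 0.4, -0.1]
width: 0.997
finger_force: 0.0
```

```bash
python3 go.py .5435 -.1908 .030 -28.5
python3 - <<'E'
from h import *
p=imaging.capture("scene"); save(p,"g1.png",(170,100,310,240),4)
E
```

```text
t 4.75 pos [ 0.5429 -0.1921  0.0314] rot [-1.7999e+02 -3.0000e-02 -2.8490e+01] F [ 0.4   0.4  -0.13] w 0.997 ff 0.0
shift tool (final axes) [-0.0001 -0.0014  0.0014] now axes [-0.0001 -0.0014  0.0014] turn [-0.002 -0.006  0.001]
```

View pics/g1.png

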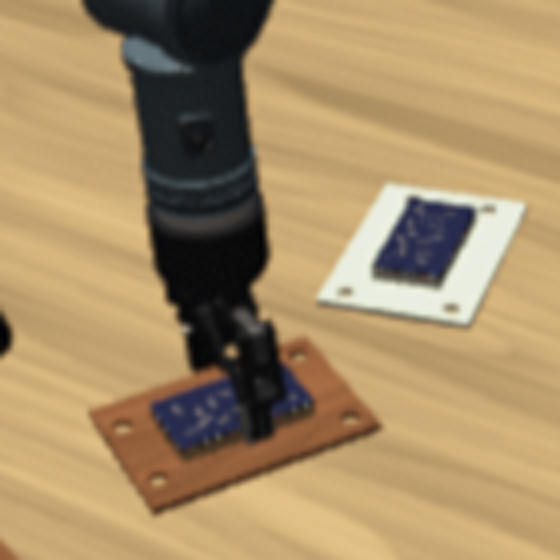

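The fingers straddle the block of the brown board, with the near fingertip at crop (258,440). I'll close the gripper now.

Request:
apply_moves(
  motion=[
    {"x": 0, "y": -0.001, "z": 0.002, "wx": 0, "wy": 0, "wz": 0, "hand": 1},
    {"x": 0, "y": 0, "z": 0, "wx": 0, "wy": 0, "wz": 0, "hand": 0.5},
    {"x": 0, "y": 0, "z": 0, "wx": 0, "wy": 0, "wz": 0, "hand": 0.3},
    {"x": 0, "y": 0, "z": 0, "wx": 0, "wy": 0, "wz": 0, "hand": 0.3},
    {"x": 0, "y": 0, "z": 0, "wx": 0, "wy": 0, "wz": 0, "hand": 0.3},
    {"x": 0, "y": 0, "z": 0, "wx": 0, "wy": 0, "wz": 0, "hand": 0.3},
  ],
  squeeze=50,
)

```text
time: 5.55
position: [0.5435, -0.1914, 0.0296]
ee_rot: [180.0, -0.0, -28.5]
force: [-0.6, 0.0, 4.1]
width: 0.64
finger_force: 55.7
```

Request:
apply_moves(
  motion=[
    {"x": 0, "y": 0, "z": -0.01, "wx": 0, "wy": 0, "wz": 0, "hand": 0.3},
    {"x": 0, "y": 0, "z": -0.02, "wx": 0, "wy": 0, "wz": 0, "hand": 0.3},
    {"x": 0, "y": 0, "z": 0, "wx": 0, "wy": 0, "wz": 0, "hand": 0.3},
    {"x": 0, "y": 0, "z": 0, "wx": 0, "wy": 0, "wz": 0, "hand": 0.3},
  ],
)

```text
time: 6.05
position: [0.5432, -0.1911, 0.0595]
ee_rot: [-180.0, -0.0, -28.5]
force: [0.1, 0.7, -2.2]
width: 0.641
finger_force: 55.2
```

```bash
python3 go.py .5385 .2105 .13 12.24
```

```text
t 6.05 pos [ 0.5432 -0.1911  0.0595] rot [-1.7999e+02 -2.0000e-02 -2.8490e+01] F [ 0.08  0.65 -2.2 ] w 0.641 ff 55.2
shift tool (final axes) [ 0.0806 -0.3934 -0.0705] now axes [-0.1956 -0.3507 -0.0705] turn [ 0.000e+00 -5.000e-03 -8.146e+00]
```

Request:
apply_moves(
  motion=[
    {"x": 0, "y": 0, "z": -0.0085, "wx": 0, "wy": 0, "wz": -0.905, "hand": 0.3},
    {"x": 0, "y": 0, "z": -0.0085, "wx": 0, "wy": 0, "wz": -0.905, "hand": 0.3},
    {"x": 0, "y": 0, "z": -0.0085, "wx": 0, "wy": 0, "wz": -0.905, "hand": 0.3},
    {"x": 0, "y": 0, "z": -0.0085, "wx": 0, "wy": 0, "wz": -0.905, "hand": 0.3},
    {"x": 0, "y": 0, "z": -0.0085, "wx": 0, "wy": 0, "wz": -0.905, "hand": 0.3},
    {"x": 0, "y": 0, "z": -0.0085, "wx": 0, "wy": 0, "wz": -0.905, "hand": 0.3},
    {"x": 0, "y": 0, "z": -0.0085, "wx": 0, "wy": 0, "wz": -0.905, "hand": 0.3},
    {"x": 0, "y": 0, "z": -0.0085, "wx": 0, "wy": 0, "wz": -0.905, "hand": 0.3},
    {"x": 0, "y": 0, "z": -0.0085, "wx": 0, "wy": 0, "wz": -0.905, "hand": 0.3},
  ],
)

```text
time: 7.18
position: [0.5423, -0.191, 0.135]
ee_rot: [-179.9, 0.1, 12.4]
force: [0.7, 0.1, -2.9]
width: 0.639
finger_force: 55.1
```

Request:
apply_moves(
  motion=[
    {"x": 0.0045, "y": -0.0218, "z": 0, "wx": 0, "wy": 0, "wz": 0, "hand": 0.3},
    {"x": 0.009, "y": -0.0437, "z": 0, "wx": 0, "wy": 0, "wz": 0, "hand": 0.3},
    {"x": 0.009, "y": -0.0437, "z": 0, "wx": 0, "wy": 0, "wz": 0, "hand": 0.3},
    {"x": 0.009, "y": -0.0437, "z": 0, "wx": 0, "wy": 0, "wz": 0, "hand": 0.3},
    {"x": 0.009, "y": -0.0437, "z": 0, "wx": 0, "wy": 0, "wz": 0, "hand": 0.3},
    {"x": 0.009, "y": -0.0437, "z": 0, "wx": 0, "wy": 0, "wz": 0, "hand": 0.3},
    {"x": 0.009, "y": -0.0437, "z": 0, "wx": 0, "wy": 0, "wz": 0, "hand": 0.3},
    {"x": 0.009, "y": -0.0437, "z": 0, "wx": 0, "wy": 0, "wz": 0, "hand": 0.3},
    {"x": 0.009, "y": -0.0437, "z": 0, "wx": 0, "wy": 0, "wz": 0, "hand": 0.3},
    {"x": 0.0045, "y": -0.0219, "z": 0, "wx": 0, "wy": 0, "wz": 0, "hand": 0.3},
    {"x": 0, "y": 0, "z": 0, "wx": 0, "wy": 0, "wz": 0, "hand": 0.3},
    {"x": 0, "y": 0, "z": 0, "wx": 0, "wy": 0, "wz": 0, "hand": 0.3},
  ],
)

```text
time: 8.68
position: [0.5388, 0.2082, 0.1349]
ee_rot: [179.9, 0.1, 12.1]
force: [0.1, -0.6, -2.6]
width: 0.637
finger_force: 55.1
```

Request:
apply_moves(
  motion=[
    {"x": 0, "y": 0, "z": 0.01, "wx": 0, "wy": 0, "wz": 0, "hand": 0.3},
    {"x": 0, "y": 0, "z": 0.01, "wx": 0, "wy": 0, "wz": 0, "hand": 0.3},
    {"x": 0, "y": 0, "z": 0, "wx": 0, "wy": 0, "wz": 0, "hand": 0.3},
    {"x": 0, "y": 0, "z": 0, "wx": 0, "wy": 0, "wz": 0, "hand": 0.3},
  ],
)

```text
time: 9.18
position: [0.539, 0.2102, 0.1154]
ee_rot: [-180.0, 0.0, 12.2]
force: [-0.4, 1.1, -1.9]
width: 0.637
finger_force: 55.1
```

```bash
python3 go.py .5385 .2105 .115 12.24
python3 - <<'E'
from h import *
P={n:imaging.capture(n) for n in("scene","top")}
a=P["scene"]["frame"][190:310,300:420,::-1];b=P["top"]["frame"][155:275,150:270,::-1]
cv2.imwrite("pics/h1.png",cv2.resize(np.hstack([a,b]),None,fx=3.33,fy=3.33,interpolation=cv2.INTER_CUBIC))
E
```

```text
t 9.18 pos [0.539  0.2102 0.1154] rot [-1.800e+02  2.000e-02  1.222e+01] F [-0.4   1.14 -1.88] w 0.637 ff 55.1
shift tool (final axes) [-0.0004 -0.0004  0.0004] now axes [-0.0004 -0.0004  0.0004] turn [-0.     0.003 -0.004]
```

View pics/h1.png

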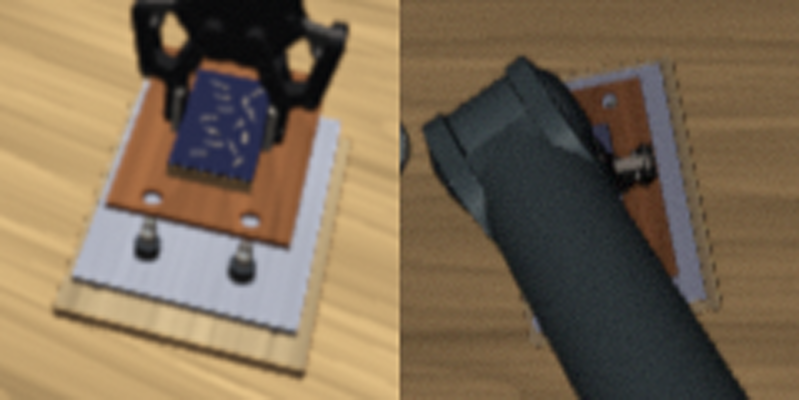

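The narrow-end holes sit just above their studs in the scene view: holes at crop (152,198) and (250,220), pin tips at (149,222) and (243,248). I'll measure the offset in both views.

```bash
python3 - <<'E'
from fit import *
P={n:imaging.capture(n) for n in("scene","top")}
q=np.array([.539,.2104,np.radians(12.22)]);zt=.0858+.006
def cen(p,u,r=5):
    a,b=np.round(u).astype(int);im=p["frame"].astype(float);w=im[b-r:b+r+1,a-r:a+r+1]
    v=w[...,2]-0.55*w[...,0]  # brown has low blue
    v=np.clip(v-np.percentile(v,60),0,None);yy,xx=np.mgrid[b-r:b+r+1,a-r:a+r+1]
    return np.array([(v*xx).sum(),(v*yy).sum()])/v.sum()
for n,xy in(("scene",(.07,.032)),("scene",(.07,-.032)),("top",(.07,-.032))):
    p=P[n];u=proj(p,world(q,xy,zt))[0];c=cen(p,u);c=cen(p,c)
    d=(back(p,c,zt)-back(p,u,zt))[:2]
    print(n,xy,"pred",u.round(1),"seen",c.round(1),"world off",d.round(4),"jig axes",(d@rot(q[2])).round(4))
# from seen crop estimates
for n,xy,c in(("scene",(.07,.032),(300+152/3.33,190+198/3.33)),("scene",(.07,-.032),(300+250/3.33,190+220/3.33)),("top",(.07,-.032),(150+208/3.33,155+100/3.33))):
    p=P[n];u=proj(p,world(q,xy,zt))[0];print("eye",n,xy,u.round(1),np.round(c,1),((back(p,c,zt)-back(p,u,zt))[:2]@rot(q[2])).round(4))
# tips of pins in scene, predicted
for xy in((.07,.032),(.07,-.032)): print("tip pred",proj(P["scene"],world([.5385,.2105,np.radians(12.24)],xy,.069))[0].round(1))
E
```

```text
scene (0.07, 0.032) pred [374.8 255.2] seen [374.3 256.9] world off [0.0051 0.001 ] jig axes [ 0.0051 -0.0001]
scene (0.07, -0.032) pred [345.3 248.4] seen [344.7 250.2] world off [0.0054 0.0012] jig axes [0.0056 0.    ]
top (0.07, -0.032) pred [212.9 185.2] seen [211.2 182.1] world off [0.0086 0.0049] jig axes [0.0094 0.0029]
eye scene (0.07, 0.032) [374.8 255.2] [345.6 249.5] [ 0.0029 -0.0625]
eye scene (0.07, -0.032) [345.3 248.4] [375.1 256.1] [0.0023 0.0651]
eye top (0.07, -0.032) [212.9 185.2] [212.5 185. ] [0.0006 0.0011]
tip pred [373.7 262.4]
tip pred [344.7 255.6]
```

Request:
apply_moves(
  motion=[
    {"x": -0.0008, "y": 0, "z": 0.005, "wx": 0, "wy": 0, "wz": 0, "hand": 0.3},
    {"x": 0, "y": 0, "z": 0.005, "wx": 0, "wy": 0, "wz": 0, "hand": 0.3},
    {"x": 0, "y": 0, "z": 0.003, "wx": 0, "wy": 0, "wz": 0, "hand": 0.3},
    {"x": 0, "y": 0, "z": 0.002, "wx": 0, "wy": 0, "wz": 0, "hand": 0.3},
    {"x": 0, "y": 0, "z": 0.002, "wx": 0, "wy": 0, "wz": 0, "hand": 0.3},
    {"x": 0, "y": 0, "z": 0, "wx": 0, "wy": 0, "wz": 0, "hand": 0.3},
  ],
)

```text
time: 10.12
position: [0.5381, 0.2102, 0.0985]
ee_rot: [180.0, 0.0, 12.2]
force: [0.8, 0.8, -1.7]
width: 0.641
finger_force: 55.1
```

Request:
apply_moves(
  motion=[
    {"x": 0, "y": 0, "z": 0.0015, "wx": 0, "wy": 0, "wz": 0, "hand": 0.3},
    {"x": 0, "y": 0, "z": 0.0015, "wx": 0, "wy": 0, "wz": 0, "hand": 0.3},
    {"x": 0, "y": 0, "z": 0, "wx": 0, "wy": 0, "wz": 0, "hand": 0.3},
  ],
)

```text
time: 10.5
position: [0.5381, 0.2102, 0.0955]
ee_rot: [180.0, 0.0, 12.2]
force: [-0.2, -0.4, -2.0]
width: 0.638
finger_force: 55.1
```

```bash
python3 go.py .5385 .2105 .0916 12.24
python3 - <<'E'
from h import *
P={n:imaging.capture(n) for n in("scene","top")}
a=P["scene"]["frame"][190:310,300:420,::-1];b=P["top"]["frame"][155:275,150:270,::-1]
cv2.imwrite("pics/h2.png",cv2.resize(np.hstack([a,b]),None,fx=3.33,fy=3.33,interpolation=cv2.INTER_CUBIC))
E
```

```text
t 10.5 pos [0.5381 0.2102 0.0955] rot [1.800e+02 2.000e-02 1.223e+01] F [-0.21 -0.44 -2.  ] w 0.638 ff 55.1
shift tool (final axes) [ 0.0005 -0.0002  0.0039] now axes [ 0.0005 -0.0002  0.0039] turn [ 0.001  0.003 -0.002]
```

View pics/h2.png

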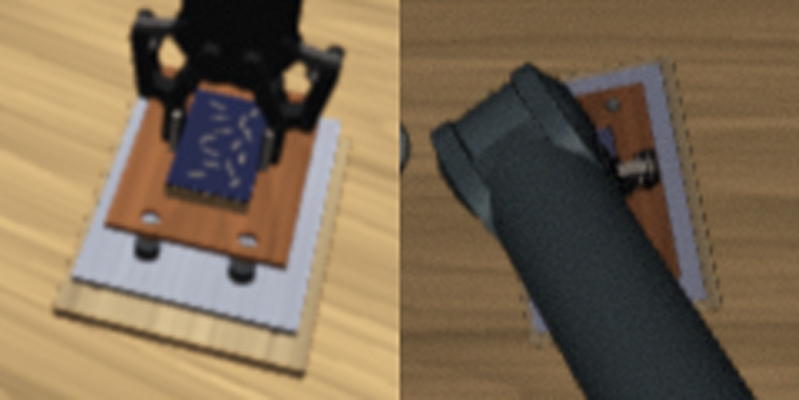

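The narrow holes at crop (150,217) and (248,240) now show the pins within them, and there is no contact force. I'll keep lowering, a little at a time.

Request:
apply_moves(
  motion=[
    {"x": 0, "y": 0, "z": 0.0015, "wx": 0, "wy": 0, "wz": 0, "hand": 0.3},
    {"x": 0, "y": 0, "z": 0.0015, "wx": 0, "wy": 0, "wz": 0, "hand": 0.3},
    {"x": 0, "y": 0, "z": 0, "wx": 0, "wy": 0, "wz": 0, "hand": 0.3},
  ],
)

```text
time: 10.98
position: [0.538, 0.2102, 0.0924]
ee_rot: [180.0, 0.0, 12.2]
force: [-0.8, 0.6, -0.8]
width: 0.638
finger_force: 55.1
```

Request:
apply_moves(
  motion=[
    {"x": 0, "y": 0, "z": 0.001, "wx": 0, "wy": 0, "wz": 0, "hand": 0.3},
    {"x": 0, "y": 0, "z": 0.0005, "wx": 0, "wy": 0, "wz": 0, "hand": 0.3},
    {"x": 0, "y": 0, "z": 0, "wx": 0, "wy": 0, "wz": 0, "hand": 0.3},
  ],
)

```text
time: 11.35
position: [0.5382, 0.2103, 0.0913]
ee_rot: [180.0, 0.0, 12.2]
force: [-1.1, -0.1, -1.3]
width: 0.638
finger_force: 55.2
```

Request:
apply_moves(
  motion=[
    {"x": 0, "y": 0, "z": 0.0007, "wx": 0, "wy": 0, "wz": 0, "hand": 0.3},
    {"x": 0, "y": 0, "z": 0.0, "wx": 0, "wy": 0, "wz": 0, "hand": 0.3},
  ],
)

```text
time: 11.6
position: [0.5383, 0.2103, 0.0908]
ee_rot: [180.0, -0.0, 12.2]
force: [-1.0, -0.4, 1.1]
width: 0.641
finger_force: 55.4
```

Request:
apply_moves(
  motion=[
    {"x": 0, "y": 0, "z": 0.0007, "wx": 0, "wy": 0, "wz": 0, "hand": 0.3},
    {"x": 0, "y": 0, "z": 0.0, "wx": 0, "wy": 0, "wz": 0, "hand": 0.3},
  ],
)

```text
time: 11.85
position: [0.5383, 0.2103, 0.09]
ee_rot: [-180.0, -0.0, 12.2]
force: [-1.2, -0.8, 2.2]
width: 0.641
finger_force: 55.5
```

Request:
apply_moves(
  motion=[
    {"x": 0, "y": 0, "z": 0, "wx": 0, "wy": 0, "wz": 0, "hand": 0.75},
    {"x": 0, "y": 0, "z": 0, "wx": 0, "wy": 0, "wz": 0, "hand": 0.9},
    {"x": 0, "y": 0, "z": 0, "wx": 0, "wy": 0, "wz": 0, "hand": 0.9},
    {"x": 0, "y": 0, "z": -0.02, "wx": 0, "wy": 0, "wz": 0, "hand": 0.9},
    {"x": 0, "y": 0, "z": -0.03, "wx": 0, "wy": 0, "wz": 0, "hand": 0.9},
    {"x": -0.034, "y": 0, "z": 0, "wx": 0, "wy": 0, "wz": 0, "hand": 0},
    {"x": -0.034, "y": 0, "z": 0, "wx": 0, "wy": 0, "wz": 0, "hand": 0},
    {"x": 0, "y": 0, "z": 0, "wx": 0, "wy": 0, "wz": 0, "hand": 0},
    {"x": 0, "y": 0, "z": 0, "wx": 0, "wy": 0, "wz": 0, "hand": 0},
    {"x": 0, "y": 0, "z": 0, "wx": 0, "wy": 0, "wz": 0, "hand": 0},
    {"x": 0, "y": 0, "z": 0, "wx": 0, "wy": 0, "wz": 0, "hand": 0},
  ],
)

```text
time: 13.22
position: [0.4726, 0.1961, 0.14]
ee_rot: [-180.0, -0.0, 12.2]
force: [0.6, -1.4, 0.1]
width: 0.002
finger_force: 0.0
```

```bash
python3 go.py .472 .1961 .093 12.24
python3 - <<'E'
from fit import *
P={n:imaging.capture(n) for n in("scene","top")}
p=P["scene"]; q=[.5385,.2105,np.radians(12.24)]
print(proj(p,world(q,rect(.17,.12),.068)).round(1).tolist())
a=P["scene"]["frame"][190:310,300:420,::-1];b=P["top"]["frame"][155:275,150:270,::-1]
cv2.imwrite("pics/h3.png",cv2.resize(np.hstack([a,b]),None,fx=3.33,fy=3.33,interpolation=cv2.INTER_CUBIC))
E
```

```text
t 13.22 pos [0.4726 0.1961 0.14  ] rot [-1.7997e+02 -4.0000e-02  1.2210e+01] F [ 0.57 -1.36  0.11] w 0.002 ff 0.0
shift tool (final axes) [-0.0006 -0.0002  0.047 ] now axes [-0.0006 -0.0001  0.047 ] turn [-0.005 -0.008 -0.007]
[[348.0, 210.2], [330.6, 257.7], [385.5, 270.8], [396.9, 220.3]]
```

View pics/h3.png

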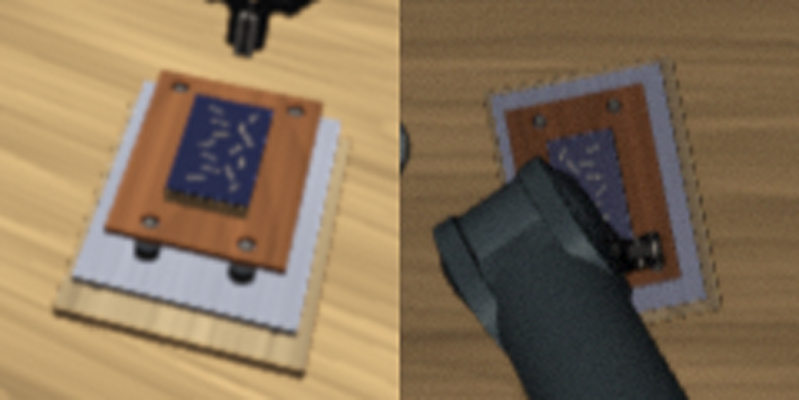

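The board rests on all four studs, with pins showing in the holes at crop (180,88), (295,110), (150,220) and (246,244). The shut fingers are above the wide end. I'll go down to just above the board, then press in small steps.

Request:
apply_moves(
  motion=[
    {"x": 0, "y": 0, "z": 0.02, "wx": 0, "wy": 0, "wz": 0, "hand": 0},
    {"x": 0, "y": 0, "z": 0.014, "wx": 0, "wy": 0, "wz": 0, "hand": 0},
    {"x": 0, "y": 0, "z": 0.005, "wx": 0, "wy": 0, "wz": 0, "hand": 0},
    {"x": 0, "y": 0, "z": 0.003, "wx": 0, "wy": 0, "wz": 0, "hand": 0},
    {"x": 0, "y": 0, "z": 0, "wx": 0, "wy": 0, "wz": 0, "hand": 0},
    {"x": 0, "y": 0, "z": 0, "wx": 0, "wy": 0, "wz": 0, "hand": 0},
  ],
)

```text
time: 14.08
position: [0.4721, 0.196, 0.0982]
ee_rot: [-180.0, -0.1, 12.2]
force: [-0.6, 0.1, 0.3]
width: 0.003
finger_force: 0.0
```

Request:
apply_moves(
  motion=[
    {"x": 0, "y": 0, "z": 0.001, "wx": 0, "wy": 0, "wz": 0, "hand": 0},
    {"x": 0, "y": 0, "z": 0.001, "wx": 0, "wy": 0, "wz": 0, "hand": 0},
    {"x": 0, "y": 0, "z": 0.001, "wx": 0, "wy": 0, "wz": 0, "hand": 0},
    {"x": 0, "y": 0, "z": 0.001, "wx": 0, "wy": 0, "wz": 0, "hand": 0},
    {"x": 0, "y": 0, "z": 0.001, "wx": 0, "wy": 0, "wz": 0, "hand": 0},
    {"x": 0, "y": 0, "z": 0, "wx": 0, "wy": 0, "wz": 0, "hand": 0},
  ],
)

```text
time: 14.82
position: [0.4717, 0.1958, 0.0927]
ee_rot: [-180.0, 0.0, 12.2]
force: [0.7, -0.3, 1.2]
width: 0.001
finger_force: 0.0
```

Request:
apply_moves(
  motion=[
    {"x": 0, "y": 0, "z": 0.001, "wx": 0, "wy": 0, "wz": 0, "hand": 0},
    {"x": 0, "y": 0, "z": 0.001, "wx": 0, "wy": 0, "wz": 0, "hand": 0},
    {"x": 0, "y": 0, "z": 0, "wx": 0, "wy": 0, "wz": 0, "hand": 0},
  ],
)

```text
time: 15.2
position: [0.4718, 0.1959, 0.0909]
ee_rot: [180.0, -0.0, 12.2]
force: [-0.6, -0.6, 2.7]
width: -0.0
finger_force: 1.2
```

Request:
apply_moves(
  motion=[
    {"x": 0, "y": 0, "z": 0.001, "wx": 0, "wy": 0, "wz": 0, "hand": 0},
    {"x": 0, "y": 0, "z": 0.001, "wx": 0, "wy": 0, "wz": 0, "hand": 0},
    {"x": 0, "y": 0, "z": 0.001, "wx": 0, "wy": 0, "wz": 0, "hand": 0},
    {"x": 0, "y": 0, "z": 0, "wx": 0, "wy": 0, "wz": 0, "hand": 0},
  ],
)

```text
time: 15.7
position: [0.4718, 0.1959, 0.0882]
ee_rot: [180.0, -0.0, 12.2]
force: [-2.8, -1.4, 6.3]
width: -0.001
finger_force: 3.0
```

Request:
apply_moves(
  motion=[
    {"x": 0, "y": 0, "z": 0.001, "wx": 0, "wy": 0, "wz": 0, "hand": 0},
    {"x": 0, "y": 0, "z": 0.001, "wx": 0, "wy": 0, "wz": 0, "hand": 0},
    {"x": 0, "y": 0, "z": 0, "wx": 0, "wy": 0, "wz": 0, "hand": 0},
  ],
)

```text
time: 16.08
position: [0.4718, 0.1959, 0.0865]
ee_rot: [180.0, 0.0, 12.2]
force: [-2.7, -1.2, 9.6]
width: -0.001
finger_force: 4.1
```

Request:
apply_moves(
  motion=[
    {"x": 0, "y": 0, "z": 0.001, "wx": 0, "wy": 0, "wz": 0, "hand": 0},
    {"x": 0, "y": 0, "z": 0.001, "wx": 0, "wy": 0, "wz": 0, "hand": 0},
    {"x": 0, "y": 0, "z": 0, "wx": 0, "wy": 0, "wz": 0, "hand": 0},
  ],
)

```text
time: 16.45
position: [0.4719, 0.1959, 0.0849]
ee_rot: [180.0, -0.0, 12.2]
force: [-3.5, 0.2, 11.3]
width: 0.0
finger_force: 5.3
```

Request:
apply_moves(
  motion=[
    {"x": 0, "y": 0, "z": 0.001, "wx": 0, "wy": 0, "wz": 0, "hand": 0},
    {"x": 0, "y": 0, "z": 0.001, "wx": 0, "wy": 0, "wz": 0, "hand": 0},
    {"x": 0, "y": 0, "z": 0.001, "wx": 0, "wy": 0, "wz": 0, "hand": 0},
    {"x": 0, "y": 0, "z": 0, "wx": 0, "wy": 0, "wz": 0, "hand": 0},
  ],
)

```text
time: 16.95
position: [0.4719, 0.196, 0.0824]
ee_rot: [179.9, 0.0, 12.2]
force: [-4.3, -3.0, 15.0]
width: 0.005
finger_force: 7.1
```

Request:
apply_moves(
  motion=[
    {"x": 0, "y": 0, "z": 0.001, "wx": 0, "wy": 0, "wz": 0, "hand": 0},
    {"x": 0, "y": 0, "z": 0.001, "wx": 0, "wy": 0, "wz": 0, "hand": 0},
    {"x": 0, "y": 0, "z": 0, "wx": 0, "wy": 0, "wz": 0, "hand": 0},
  ],
)

```text
time: 17.32
position: [0.472, 0.196, 0.0807]
ee_rot: [179.9, 0.0, 12.2]
force: [-4.5, -2.8, 16.3]
width: -0.0
finger_force: 8.2
```

Request:
apply_moves(
  motion=[
    {"x": 0, "y": 0, "z": 0.001, "wx": 0, "wy": 0, "wz": 0, "hand": 0},
    {"x": 0, "y": 0, "z": 0.001, "wx": 0, "wy": 0, "wz": 0, "hand": 0},
    {"x": 0, "y": 0, "z": 0, "wx": 0, "wy": 0, "wz": 0, "hand": 0},
  ],
)

```text
time: 17.7
position: [0.4721, 0.1959, 0.0782]
ee_rot: [179.9, -0.0, 12.2]
force: [-2.7, -1.9, 8.1]
width: 0.002
finger_force: 3.7
```

Request:
apply_moves(
  motion=[
    {"x": 0, "y": 0, "z": 0.001, "wx": 0, "wy": 0, "wz": 0, "hand": 0},
    {"x": 0, "y": 0, "z": 0.001, "wx": 0, "wy": 0, "wz": 0, "hand": 0},
    {"x": 0, "y": 0, "z": 0, "wx": 0, "wy": 0, "wz": 0, "hand": 0},
  ],
)

```text
time: 18.08
position: [0.4721, 0.1959, 0.0753]
ee_rot: [180.0, -0.0, 12.2]
force: [-2.1, -1.3, 7.5]
width: 0.001
finger_force: 4.0
```

Request:
apply_moves(
  motion=[
    {"x": 0, "y": 0, "z": 0.001, "wx": 0, "wy": 0, "wz": 0, "hand": 0},
    {"x": 0, "y": 0, "z": 0.001, "wx": 0, "wy": 0, "wz": 0, "hand": 0},
    {"x": 0, "y": 0, "z": 0, "wx": 0, "wy": 0, "wz": 0, "hand": 0},
  ],
)

```text
time: 18.45
position: [0.4721, 0.196, 0.0737]
ee_rot: [180.0, -0.0, 12.2]
force: [-3.7, -1.8, 10.2]
width: -0.0
finger_force: 5.3
```

```bash
python3 - <<'E'
from h import *
P={n:imaging.capture(n) for n in("scene","top")}
a=P["scene"]["frame"][190:310,300:420,::-1];b=P["top"]["frame"][155:275,150:270,::-1]
cv2.imwrite("pics/h4.png",cv2.resize(np.hstack([a,b]),None,fx=3.33,fy=3.33,interpolation=cv2.INTER_CUBIC))
E
```

```text
(no output)
```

View pics/h4.png

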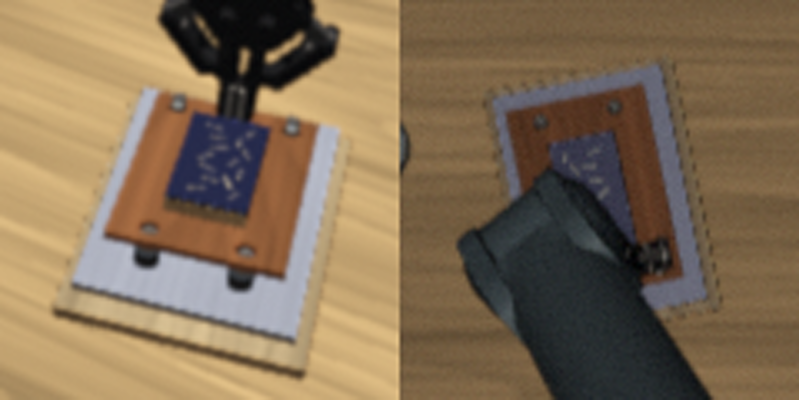

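Both wide-end pins now stick up through the board, at crop (178,102) and (292,125). I'll press a little more to seat this end.

Request:
apply_moves(
  motion=[
    {"x": 0, "y": 0, "z": 0.001, "wx": 0, "wy": 0, "wz": 0, "hand": 0},
    {"x": 0, "y": 0, "z": 0.001, "wx": 0, "wy": 0, "wz": 0, "hand": 0},
    {"x": 0, "y": 0, "z": 0.001, "wx": 0, "wy": 0, "wz": 0, "hand": 0},
    {"x": 0, "y": 0, "z": 0, "wx": 0, "wy": 0, "wz": 0, "hand": 0},
  ],
)

```text
time: 19.05
position: [0.4722, 0.196, 0.0712]
ee_rot: [179.9, -0.0, 12.2]
force: [-4.0, -2.6, 14.4]
width: 0.001
finger_force: 7.1
```

Request:
apply_moves(
  motion=[
    {"x": 0, "y": 0, "z": 0.001, "wx": 0, "wy": 0, "wz": 0, "hand": 0},
    {"x": 0, "y": 0, "z": 0.001, "wx": 0, "wy": 0, "wz": 0, "hand": 0},
    {"x": 0, "y": 0, "z": 0, "wx": 0, "wy": 0, "wz": 0, "hand": 0},
    {"x": 0, "y": 0, "z": 0, "wx": 0, "wy": 0, "wz": 0, "hand": 0},
  ],
)

```text
time: 19.55
position: [0.4722, 0.196, 0.0695]
ee_rot: [179.9, -0.0, 12.2]
force: [-5.9, -2.6, 16.6]
width: 0.005
finger_force: 8.4
```

Request:
apply_moves(
  motion=[
    {"x": 0, "y": 0, "z": 0.001, "wx": 0, "wy": 0, "wz": 0, "hand": 0},
    {"x": 0, "y": 0, "z": 0.001, "wx": 0, "wy": 0, "wz": 0, "hand": 0},
    {"x": 0, "y": 0, "z": 0.001, "wx": 0, "wy": 0, "wz": 0, "hand": 0},
    {"x": 0, "y": 0, "z": 0, "wx": 0, "wy": 0, "wz": 0, "hand": 0},
    {"x": 0, "y": 0, "z": 0, "wx": 0, "wy": 0, "wz": 0, "hand": 0},
  ],
)

```text
time: 20.18
position: [0.4722, 0.196, 0.067]
ee_rot: [179.9, -0.0, 12.2]
force: [-5.4, -3.0, 20.0]
width: -0.001
finger_force: 10.2
```

Request:
apply_moves(
  motion=[
    {"x": 0, "y": 0, "z": -0.02, "wx": 0, "wy": 0, "wz": 0, "hand": 0},
    {"x": 0, "y": 0, "z": -0.03, "wx": 0, "wy": 0, "wz": 0, "hand": 0},
    {"x": 0, "y": 0, "z": -0.025, "wx": 0, "wy": 0, "wz": 0, "hand": 0},
    {"x": 0.034, "y": 0, "z": 0, "wx": 0, "wy": 0, "wz": 0, "hand": 0},
    {"x": 0.034, "y": 0, "z": 0, "wx": 0, "wy": 0, "wz": 0, "hand": 0},
    {"x": 0.034, "y": 0, "z": 0, "wx": 0, "wy": 0, "wz": 0, "hand": 0},
    {"x": 0.034, "y": 0, "z": 0, "wx": 0, "wy": 0, "wz": 0, "hand": 0},
    {"x": 0, "y": 0, "z": 0, "wx": 0, "wy": 0, "wz": 0, "hand": 0},
    {"x": 0, "y": 0, "z": 0, "wx": 0, "wy": 0, "wz": 0, "hand": 0},
    {"x": 0, "y": 0, "z": 0, "wx": 0, "wy": 0, "wz": 0, "hand": 0},
  ],
)

```text
time: 21.42
position: [0.6033, 0.2246, 0.1392]
ee_rot: [180.0, 0.1, 12.3]
force: [0.6, 0.6, 0.1]
width: -0.002
finger_force: 0.0
```

```bash
python3 go.py .605 .2249 .098 12.24;  python3 - <<'E'
from h import *
P={n:imaging.capture(n) for n in("scene","top")}
a=P["scene"]["frame"][190:310,300:420,::-1];b=P["top"]["frame"][155:275,150:270,::-1]
cv2.imwrite("pics/h5.png",cv2.resize(np.hstack([a,b]),None,fx=3.33,fy=3.33,interpolation=cv2.INTER_CUBIC))
E
```

```text
t 21.43 pos [0.6033 0.2246 0.1392] rot [1.7999e+02 9.0000e-02 1.2280e+01] F [0.6  0.63 0.15] w -0.002 ff 0.0
shift tool (final axes) [0.0018 0.     0.0412] now axes [0.0018 0.     0.0412] turn [0.003 0.018 0.008]
```

View pics/h5.png

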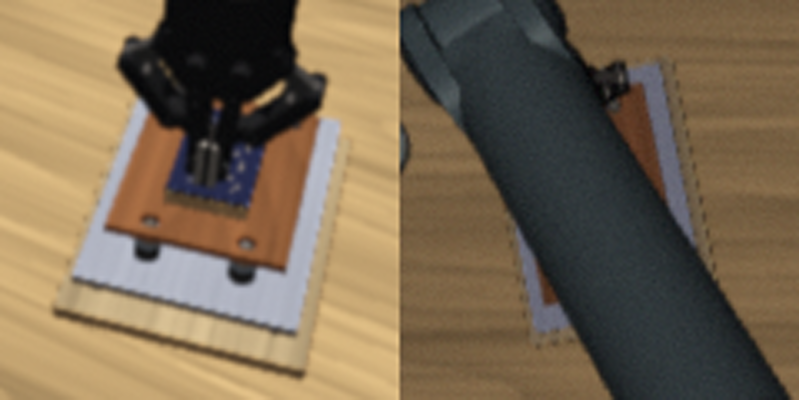

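The wide end is down, and the narrow end still rides on its balls at crop (150,220) and (246,244). Now I'll press the narrow end.

Request:
apply_moves(
  motion=[
    {"x": 0, "y": 0, "z": 0.02, "wx": 0, "wy": 0, "wz": 0, "hand": 0},
    {"x": 0, "y": 0, "z": 0.014, "wx": 0, "wy": 0, "wz": 0, "hand": 0},
    {"x": 0, "y": 0, "z": 0.005, "wx": 0, "wy": 0, "wz": 0, "hand": 0},
    {"x": 0, "y": 0, "z": 0, "wx": 0, "wy": 0, "wz": 0, "hand": 0},
    {"x": 0, "y": 0, "z": 0, "wx": 0, "wy": 0, "wz": 0, "hand": 0},
  ],
)

```text
time: 22.15
position: [0.605, 0.2249, 0.1011]
ee_rot: [-180.0, -0.1, 12.2]
force: [-0.5, 0.6, -0.5]
width: -0.0
finger_force: 0.0
```

Request:
apply_moves(
  motion=[
    {"x": 0, "y": 0, "z": 0.001, "wx": 0, "wy": 0, "wz": 0, "hand": 0},
    {"x": 0, "y": 0, "z": 0.001, "wx": 0, "wy": 0, "wz": 0, "hand": 0},
    {"x": 0, "y": 0, "z": 0.001, "wx": 0, "wy": 0, "wz": 0, "hand": 0},
    {"x": 0, "y": 0, "z": 0.001, "wx": 0, "wy": 0, "wz": 0, "hand": 0},
    {"x": 0, "y": 0, "z": 0.001, "wx": 0, "wy": 0, "wz": 0, "hand": 0},
    {"x": 0, "y": 0, "z": 0.001, "wx": 0, "wy": 0, "wz": 0, "hand": 0},
    {"x": 0, "y": 0, "z": 0.001, "wx": 0, "wy": 0, "wz": 0, "hand": 0},
    {"x": 0, "y": 0, "z": 0, "wx": 0, "wy": 0, "wz": 0, "hand": 0},
  ],
)

```text
time: 23.15
position: [0.6047, 0.2247, 0.0938]
ee_rot: [-180.0, 0.0, 12.2]
force: [0.9, -0.3, 0.4]
width: 0.003
finger_force: 0.3
```

Request:
apply_moves(
  motion=[
    {"x": 0, "y": 0, "z": 0.001, "wx": 0, "wy": 0, "wz": 0, "hand": 0},
    {"x": 0, "y": 0, "z": 0.001, "wx": 0, "wy": 0, "wz": 0, "hand": 0},
    {"x": 0, "y": 0, "z": 0.001, "wx": 0, "wy": 0, "wz": 0, "hand": 0},
    {"x": 0, "y": 0, "z": 0.001, "wx": 0, "wy": 0, "wz": 0, "hand": 0},
    {"x": 0, "y": 0, "z": 0, "wx": 0, "wy": 0, "wz": 0, "hand": 0},
  ],
)

```text
time: 23.78
position: [0.6047, 0.2247, 0.0902]
ee_rot: [180.0, -0.0, 12.2]
force: [-1.0, -0.5, 5.1]
width: -0.001
finger_force: 2.5
```

Request:
apply_moves(
  motion=[
    {"x": 0, "y": 0, "z": 0.001, "wx": 0, "wy": 0, "wz": 0, "hand": 0},
    {"x": 0, "y": 0, "z": 0.001, "wx": 0, "wy": 0, "wz": 0, "hand": 0},
    {"x": 0, "y": 0, "z": 0.001, "wx": 0, "wy": 0, "wz": 0, "hand": 0},
    {"x": 0, "y": 0, "z": 0.001, "wx": 0, "wy": 0, "wz": 0, "hand": 0},
    {"x": 0, "y": 0, "z": 0, "wx": 0, "wy": 0, "wz": 0, "hand": 0},
  ],
)

```text
time: 24.4
position: [0.6046, 0.2247, 0.087]
ee_rot: [180.0, 0.0, 12.2]
force: [-3.7, -2.5, 8.6]
width: 0.002
finger_force: 4.2
```

Request:
apply_moves(
  motion=[
    {"x": 0, "y": 0, "z": 0.001, "wx": 0, "wy": 0, "wz": 0, "hand": 0},
    {"x": 0, "y": 0, "z": 0.001, "wx": 0, "wy": 0, "wz": 0, "hand": 0},
    {"x": 0, "y": 0, "z": 0.001, "wx": 0, "wy": 0, "wz": 0, "hand": 0},
    {"x": 0, "y": 0, "z": 0, "wx": 0, "wy": 0, "wz": 0, "hand": 0},
  ],
)

```text
time: 24.9
position: [0.6048, 0.2246, 0.0844]
ee_rot: [180.0, 0.0, 12.2]
force: [-4.0, -2.6, 10.5]
width: -0.001
finger_force: 5.1
```

Request:
apply_moves(
  motion=[
    {"x": 0, "y": 0, "z": 0.001, "wx": 0, "wy": 0, "wz": 0, "hand": 0},
    {"x": 0, "y": 0, "z": 0.001, "wx": 0, "wy": 0, "wz": 0, "hand": 0},
    {"x": 0, "y": 0, "z": 0, "wx": 0, "wy": 0, "wz": 0, "hand": 0},
  ],
)

```text
time: 25.28
position: [0.6049, 0.2246, 0.0828]
ee_rot: [179.9, -0.0, 12.2]
force: [-4.4, -2.6, 11.5]
width: 0.006
finger_force: 5.8
```

Request:
apply_moves(
  motion=[
    {"x": 0, "y": 0, "z": 0.001, "wx": 0, "wy": 0, "wz": 0, "hand": 0},
    {"x": 0, "y": 0, "z": 0.001, "wx": 0, "wy": 0, "wz": 0, "hand": 0},
    {"x": 0, "y": 0, "z": 0, "wx": 0, "wy": 0, "wz": 0, "hand": 0},
  ],
)

```text
time: 25.65
position: [0.6047, 0.2246, 0.0784]
ee_rot: [-180.0, -0.0, 12.2]
force: [-0.1, -0.9, -0.5]
width: -0.002
finger_force: 0.0
```

It clicked. I'll press on to seat it.

Request:
apply_moves(
  motion=[
    {"x": 0, "y": 0, "z": 0.001, "wx": 0, "wy": 0, "wz": 0, "hand": 0},
    {"x": 0, "y": 0, "z": 0.001, "wx": 0, "wy": 0, "wz": 0, "hand": 0},
    {"x": 0, "y": 0, "z": 0.001, "wx": 0, "wy": 0, "wz": 0, "hand": 0},
    {"x": 0, "y": 0, "z": 0.001, "wx": 0, "wy": 0, "wz": 0, "hand": 0},
    {"x": 0, "y": 0, "z": 0, "wx": 0, "wy": 0, "wz": 0, "hand": 0},
  ],
)

```text
time: 26.28
position: [0.6046, 0.2246, 0.0753]
ee_rot: [180.0, 0.0, 12.2]
force: [-2.2, 0.1, 5.9]
width: -0.001
finger_force: 3.0
```

Request:
apply_moves(
  motion=[
    {"x": 0, "y": 0, "z": 0.001, "wx": 0, "wy": 0, "wz": 0, "hand": 0},
    {"x": 0, "y": 0, "z": 0.001, "wx": 0, "wy": 0, "wz": 0, "hand": 0},
    {"x": 0, "y": 0, "z": 0.001, "wx": 0, "wy": 0, "wz": 0, "hand": 0},
    {"x": 0, "y": 0, "z": 0.001, "wx": 0, "wy": 0, "wz": 0, "hand": 0},
    {"x": 0, "y": 0, "z": 0, "wx": 0, "wy": 0, "wz": 0, "hand": 0},
  ],
)

```text
time: 26.9
position: [0.6046, 0.2246, 0.0723]
ee_rot: [180.0, 0.0, 12.2]
force: [-3.6, -1.7, 10.7]
width: -0.004
finger_force: 5.2
```

Request:
apply_moves(
  motion=[
    {"x": 0, "y": 0, "z": 0.001, "wx": 0, "wy": 0, "wz": 0, "hand": 0},
    {"x": 0, "y": 0, "z": 0.001, "wx": 0, "wy": 0, "wz": 0, "hand": 0},
    {"x": 0, "y": 0, "z": 0.001, "wx": 0, "wy": 0, "wz": 0, "hand": 0},
    {"x": 0, "y": 0, "z": 0, "wx": 0, "wy": 0, "wz": 0, "hand": 0},
  ],
)

```text
time: 27.4
position: [0.6047, 0.2247, 0.07]
ee_rot: [179.9, 0.0, 12.2]
force: [-5.6, -3.1, 14.4]
width: -0.0
finger_force: 6.8
```

Request:
apply_moves(
  motion=[
    {"x": 0, "y": 0, "z": -0.02, "wx": 0, "wy": 0, "wz": 0, "hand": 0},
    {"x": 0, "y": 0, "z": -0.04, "wx": 0, "wy": 0, "wz": 0, "hand": 0},
    {"x": 0, "y": 0, "z": -0.05, "wx": 0, "wy": 0, "wz": 0, "hand": 0},
    {"x": 0, "y": 0, "z": -0.05, "wx": 0, "wy": 0, "wz": 0, "hand": 0},
    {"x": 0, "y": 0.06, "z": 0, "wx": 0, "wy": 0, "wz": 0, "hand": 0},
    {"x": 0, "y": 0.06, "z": 0, "wx": 0, "wy": 0, "wz": 0, "hand": 0},
    {"x": 0, "y": 0.06, "z": 0, "wx": 0, "wy": 0, "wz": 0, "hand": 0},
    {"x": 0, "y": 0.06, "z": 0, "wx": 0, "wy": 0, "wz": 0, "hand": 0},
    {"x": 0, "y": 0, "z": 0, "wx": 0, "wy": 0, "wz": 0, "hand": 0},
    {"x": 0, "y": 0, "z": 0, "wx": 0, "wy": 0, "wz": 0, "hand": 0},
  ],
)

```text
time: 28.65
position: [0.6555, -0.0099, 0.2277]
ee_rot: [-179.9, -0.0, 12.2]
force: [-0.2, 1.4, -0.4]
width: -0.003
finger_force: 0.0
```

```bash
python3 - <<'E'
from fit import *
P={n:imaging.capture(n) for n in("scene","top")}
q=np.array([.5385,.2105,np.radians(12.24)]);r=rect(.17,.12)
for n,p in P.items():
    f=cv2.GaussianBlur(p["frame"],(3,3),0).astype(float);gg=proj(p,world(q,r,.054))
    m0=np.zeros(f.shape[:2],np.uint8);cv2.fillConvexPoly(m0,proj(p,world(q,r*1.12,.054)).astype(np.int32),1)
    m=((f[...,0]-f[...,2]>25)&(m0==1)).astype(np.uint8)
    m=cv2.morphologyEx(m,cv2.MORPH_CLOSE,np.ones((7,7)))
    k=quad(blob(m,tuple(proj(p,world(q,[[0,0]],.054))[0])),gg)
    s=least_squares(lambda x:(proj(p,world(x,r,.054))-k).ravel(),q)
    print(n,s.x.round(4),(k-gg).round(1).tolist())
a=P["scene"]["frame"][190:310,300:420,::-1];b=P["top"]["frame"][155:275,150:270,::-1]
cv2.imwrite("pics/h6.png",cv2.resize(np.hstack([a,b]),None,fx=3.33,fy=3.33,interpolation=cv2.INTER_CUBIC))
E
```

```text
scene [0.5351 0.2095 0.2085] [[1.4, -2.7], [0.1, 0.3], [-0.7, 0.5], [0.1, -3.1]]
top [0.5395 0.2107 0.2099] [[-1.1, -0.8], [-0.5, 0.7], [0.9, 0.2], [0.5, -1.4]]
```

View pics/h6.png

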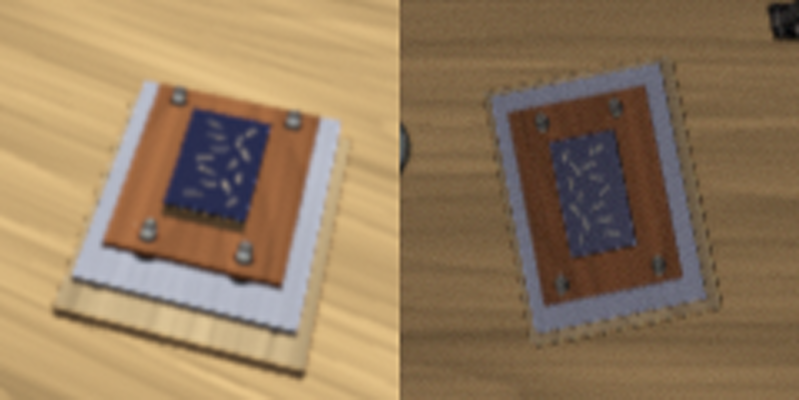

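All four pins stand proud of the board, at crop (178,97), (292,122), (148,230) and (243,253). The far edge fits slightly high, so I'll feel the wide end once more to make sure it's seated.

Request:
apply_moves(
  motion=[
    {"x": -0.034, "y": -0.06, "z": 0, "wx": 0, "wy": 0, "wz": 0, "hand": 0},
    {"x": -0.034, "y": -0.06, "z": 0, "wx": 0, "wy": 0, "wz": 0, "hand": 0},
    {"x": -0.034, "y": -0.06, "z": 0, "wx": 0, "wy": 0, "wz": 0, "hand": 0},
    {"x": -0.034, "y": -0.06, "z": 0, "wx": 0, "wy": 0, "wz": 0, "hand": 0},
    {"x": 0, "y": 0, "z": 0.04, "wx": 0, "wy": 0, "wz": 0, "hand": 0},
    {"x": 0, "y": 0, "z": 0.05, "wx": 0, "wy": 0, "wz": 0, "hand": 0},
    {"x": 0, "y": 0, "z": 0.03, "wx": 0, "wy": 0, "wz": 0, "hand": 0},
    {"x": 0, "y": 0, "z": 0.01, "wx": 0, "wy": 0, "wz": 0, "hand": 0},
    {"x": 0, "y": 0, "z": 0, "wx": 0, "wy": 0, "wz": 0, "hand": 0},
    {"x": 0, "y": 0, "z": 0, "wx": 0, "wy": 0, "wz": 0, "hand": 0},
  ],
)

```text
time: 30.0
position: [0.4902, 0.1776, 0.0994]
ee_rot: [-180.0, -0.2, 12.3]
force: [-0.6, 0.0, 0.7]
width: 0.002
finger_force: 0.0
```

Request:
apply_moves(
  motion=[
    {"x": 0, "y": 0, "z": 0.003, "wx": 0, "wy": 0, "wz": 0, "hand": 0},
    {"x": 0, "y": 0, "z": 0.003, "wx": 0, "wy": 0, "wz": 0, "hand": 0},
    {"x": 0, "y": 0, "z": 0.002, "wx": 0, "wy": 0, "wz": 0, "hand": 0},
    {"x": 0, "y": 0, "z": 0.002, "wx": 0, "wy": 0, "wz": 0, "hand": 0},
    {"x": 0, "y": 0, "z": 0.002, "wx": 0, "wy": 0, "wz": 0, "hand": 0},
    {"x": 0, "y": 0, "z": 0, "wx": 0, "wy": 0, "wz": 0, "hand": 0},
  ],
)

```text
time: 30.75
position: [0.4898, 0.1767, 0.0871]
ee_rot: [180.0, -0.1, 12.2]
force: [-1.7, -1.0, 9.5]
width: 0.002
finger_force: 4.4
```

The diagonal was capped, so the fingers came down on the block, lightly and with no harm done. I'll lift and correct.

Request:
apply_moves(
  motion=[
    {"x": 0, "y": 0, "z": -0.025, "wx": 0, "wy": 0, "wz": 0, "hand": 0},
    {"x": 0, "y": 0, "z": 0, "wx": 0, "wy": 0, "wz": 0, "hand": 0},
    {"x": -0.0133, "y": -0.0227, "z": 0, "wx": 0, "wy": 0, "wz": 0, "hand": 0},
    {"x": 0, "y": 0, "z": 0, "wx": 0, "wy": 0, "wz": 0, "hand": 0},
    {"x": 0, "y": 0, "z": 0.02, "wx": 0, "wy": 0, "wz": 0, "hand": 0},
    {"x": 0, "y": 0, "z": 0.006, "wx": 0, "wy": 0, "wz": 0, "hand": 0},
    {"x": 0, "y": 0, "z": 0, "wx": 0, "wy": 0, "wz": 0, "hand": 0},
    {"x": 0, "y": 0, "z": 0, "wx": 0, "wy": 0, "wz": 0, "hand": 0},
  ],
)

```text
time: 31.75
position: [0.4717, 0.1958, 0.0851]
ee_rot: [-180.0, -0.0, 12.2]
force: [0.1, 0.1, -0.1]
width: -0.004
finger_force: 0.0
```

Request:
apply_moves(
  motion=[
    {"x": 0, "y": 0, "z": 0.002, "wx": 0, "wy": 0, "wz": 0, "hand": 0},
    {"x": 0, "y": 0, "z": 0.002, "wx": 0, "wy": 0, "wz": 0, "hand": 0},
    {"x": 0, "y": 0, "z": 0.002, "wx": 0, "wy": 0, "wz": 0, "hand": 0},
    {"x": 0, "y": 0, "z": 0, "wx": 0, "wy": 0, "wz": 0, "hand": 0},
  ],
)

```text
time: 32.25
position: [0.4713, 0.196, 0.0788]
ee_rot: [-180.0, -0.0, 12.2]
force: [-0.3, -0.6, 0.4]
width: -0.003
finger_force: 0.3
```

Request:
apply_moves(
  motion=[
    {"x": 0, "y": 0, "z": 0.001, "wx": 0, "wy": 0, "wz": 0, "hand": 0},
    {"x": 0, "y": 0, "z": 0.001, "wx": 0, "wy": 0, "wz": 0, "hand": 0},
    {"x": 0, "y": 0, "z": 0.001, "wx": 0, "wy": 0, "wz": 0, "hand": 0},
    {"x": 0, "y": 0, "z": 0, "wx": 0, "wy": 0, "wz": 0, "hand": 0},
  ],
)

```text
time: 32.75
position: [0.4712, 0.196, 0.076]
ee_rot: [180.0, -0.0, 12.2]
force: [-1.3, -0.8, 4.8]
width: 0.002
finger_force: 2.4
```

The wide end makes contact at 0.0788, against 0.0784 for the narrow end, so the board is level and home. I'll retract and hand in.

Request:
apply_moves(
  motion=[
    {"x": 0, "y": 0, "z": -0.02, "wx": 0, "wy": 0, "wz": 0, "hand": 0},
    {"x": 0, "y": 0, "z": -0.04, "wx": 0, "wy": 0, "wz": 0, "hand": 0},
    {"x": 0, "y": 0, "z": -0.05, "wx": 0, "wy": 0, "wz": 0, "hand": 0},
    {"x": 0, "y": 0, "z": 0, "wx": 0, "wy": 0, "wz": 0, "hand": 0},
    {"x": 0, "y": 0, "z": 0, "wx": 0, "wy": 0, "wz": 0, "hand": 0},
    {"x": 0, "y": 0, "z": 0, "wx": 0, "wy": 0, "wz": 0, "hand": 0},
  ],
)

```text
time: 33.5
position: [0.4699, 0.1952, 0.184]
ee_rot: [180.0, 0.2, 12.2]
force: [0.3, -0.9, 0.6]
width: -0.002
finger_force: 0.0
```

```bash
python3 -c "
from plant import arm
print(arm.close_job())"
```

```text
the job is handed in; nothing more can be done
None
```

I fitted the board on the jig, wide end clicked first and then the narrow end, with no press reading above about 20 N; both ends felt level at the home height, the arm was clear, and I handed the job in at about 33.5 s (no verdict came back).

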